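# Set the grinder coarse and hold its lid at the half-turn

## Robot

A 7-joint arm with a two-finger parallel gripper is mounted at the origin on the work surface. World frame = base frame: x ahead of the robot, y to its left, z up, the work surface at z = 0. Lengths are in m, angles in rad, forces in N, time in s.
With the tool pointing down it reaches from about 0.425 to 0.925 m from the base axis. Payload 6.8 kg.
Tool frame: the origin (TCP) lies at the very end of the fingers, on their centre line; the grasp point (between the pads) lies 19 mm behind it; z points along the fingers, y is the line along which they close (so a half turn about z gives the same grasp; the last joint's range is limited). The gripper opens to 85 mm and grips with 20 to 120 N. Pads are 22 mm wide; open, the fingers measure 114 mm over their backs; the gripper's body (76 mm by 85 mm) begins 54 mm behind the grasp point. The pads swing forward as they close: fully open they stand 13 mm farther back than shut.
Start: joints at [-1.436, 0.477, 0.022, 1.555, -0.011, 1.109, -0.083], TCP at [0.162, 0.655, 0.231] pointing down, gripper open.
Joint ranges: [-2.96, 2.96], [-0.34, 2.1], [-1.41, 1.46], [0.24, 2.44], [-1.37, 4.51], [0.17, 1.92], [-2.96, 2.96]. Speed limits (rad/s): [2.39, 2.39, 3.14, 3.14, 3.14, 3.14, 3.14].

## Interface

Orientations are given as a unit quaternion [w, x, y, z].
In Python, from station import bot gives the robot as it stands. The module is installed in compiled form; this text tells all that it offers.
- The arm moves only by the shell command python3 -m jog 'ROWS' [OPENING] [FORCE]. ROWS is JSON, a list of rows, each a list of 4 numbers: the shift along the tool's x, y, z in cm, then the turn about the tool's z in rad. In form: [[x, y, z, spin], ...]. A call has 1 to 20 rows; each row is the pose to reach, as a shift and turn from the pose commanded when the call began, along the tool's axes at that moment; what a row does not reach only later rows make up. A row lasts 1/12 s, in which the tool goes at most 41.7 mm and 7.16 degrees, less where a joint would pass 70% of its speed; a pose out of reach is approached as far as the arm can. A call with a gripper value outside its range is refused whole. OPENING is the closure, from -1 (fully open) to 1 (shut), set as the call begins (- or left out, the last holds). The fingers move at their own pace and stop on an object; FORCE is the grip in N (left out, the last holds). Time passes only in rows, so rows that repeat a pose let the fingers close. It gives the time, the measured TCP pose, the force, the opening and the grip force at its end, in the units of the state.
- bot.get_obs(): the state, without advancing time (a new reading comes with each control period).
- bot.read_camera(name): name is "side" or "top"; returns a dict with "pixels" (384x512x3 uint8, red, green, blue), "depth" (384x512 float32, m along the optical axis (not along the pixel's ray), 0 where there is no reading), "fovy" (degrees; the focal length in pixels is half the picture's height over the tangent of half this angle, whatever the lens; pixels are square), "cx", "cy" (the principal point, pixels), "pose" (4x4, takes a point from camera to world coordinates). Camera axes: x right, y down, z forward; pixel columns grow to the right and rows downward; lengths in m; the calibration is good to about 2 mm. A picture is of the moment at which its call begins.
- bot.hand_in(): hands the job in; it is judged then, once.
The state is a dict: "t": time; "q": joint angles; "joint_vel": joint speeds; "joint_torque": joint torques, N m; "eef_pos": TCP position; "tool_rot": TCP orientation; "contact_force": force on the tool from outside, world axes, zero at the start; "torque": the same for the moment, N m; "gripper_width": opening from 0.0 (shut) to 1.0 (fully open); "grasp_force": force on a finger pad.
Only numpy, scipy, OpenCV 4.12 (cv2) and the standard library are available. Lean on these libraries where they do the work, as an engineer would, in place of code of your own. Each camera call takes 0.05 s, during which the arm holds its last target. There are 200 camera calls.

## Task

Pull the coffee grinder's yellow size slide all the way to the coarse end (big dot, at the front), then set the bayonet lid into its collar with the lugs down through the slots and twist it clockwise to the half-turn position, pointers at the orange dots, against the spring, without ever turning it on into the lock at the red dots. Finish while still gripping the lid and holding it there, seated and still; do not let go. Leave everything else on the counter where it is.

Things in the scene. Friction and masses are not known exactly. Their poses are not given: they have to be found in the camera images.
- grinder: Coffee grinder, fixed to the counter: cream housing 170 (x) by 280 (y) by 75 mm tall with a black top deck. Origin: centre of its underside; z up, -x is its front (towards the robot; yaw up to 20 degrees either way). On the deck at (0, +70) mm stands a round dark steel bayonet collar, 104 mm outside, its rim 105 mm above the counter; at (0, -85) mm lies the size slide's track.
- socket (a point): Where the lid's origin lies when the lid is fully seated: on the collar's vertical axis, 91 mm above the counter, 14 mm below the rim. Axes as the grinder's. Under the 6 mm thick rim flange (lower face 8 mm above this point) the lugs turn freely in a channel; the chamber floor is 4 mm below this point.
- entry_slot (a point): Middle of the front one of two slots in the collar's rim, at rim height, 40 mm from the axis. The slots lie on the grinder's x axis, front and rear, 28 degrees wide, reach out to 44 mm radius, and let the lid's lugs down; the mouth between them is 73 mm wide. A white dot on the rim (48 mm radius) marks each slot.
- half_dot (a point): Orange dot on the collar's rim, 48 mm from its axis, 37 degrees clockwise (seen from above) from the front slot: the half-turn position for a lid pointer. A second one lies across the collar from it. Red dots 67 degrees clockwise from the slots mark the lock.
- lid: Loose bayonet lid, upright: black plate 86 mm wide, 14 to 20 mm above its underside (seated, it lies on the rim); below, a 67 mm skirt with two lugs (10 mm wide, 5 thick, flush with the underside) out to 41 mm radius along +x and -x. Half a turn makes no difference. Origin: centre of underside, z up. About 180 g. Starts at any yaw in one of three places it shares with cup and jar.
- lid_bar (a point): Top centre of the lid's red grip bar, on the lid's axis 50 mm above its underside. The bar is 62 mm long along the lid's x (in line with the lugs), 18 mm wide along y, 30 mm tall, standing on the plate. White pointer marks on the plate at both its ends lie above the lugs.
- pulse_ring (a joint): Sprung ring in the collar, pushed by the lid's lugs: 0 at rest, grows as the lid turns clockwise seen from above, rad, stop at 1.05. The lugs meet it about 0.12 rad past the slots' middle (0.05 more or less with play), then both turn together. 0.52 = lid pointers at the orange dots; the lock starts at 0.85, red dots 1.05. It pushes back with 0.03 N m at 0, 0.09 at 0.52.
- size_slide (a joint): Grind-size slide on the deck: 0 = fine end stop (small yellow dot, at the grinder's rear, +x), 0.060 m = coarse end stop (big yellow dot, at the front, -x). Grows as the grip moves along the grinder's -x. Starts between 0 and 0.030. Takes about 1.5 N to move and stays where left.
- slide_grip (a point): Top centre of the size slide's yellow grip, 106.5 mm above the counter. The grip is 18 mm long along its travel (the grinder's x), 24 mm wide (y) and 28 mm tall; it stands on a flat track 32 mm wide, 78 mm above the counter.
- cup: Bystander, loose: small blue-white open cup without handle, 68 mm across, 80 mm tall. Origin: centre of its underside.
- jar: Bystander, loose: amber jar with a yellow cap, 66 mm across, 80 mm tall. Origin: centre of its underside.
- mug: Bystander, loose: yellow mug, 80 mm across, 90 mm tall, handle on its +y side. Origin: centre of its underside.
- soap: Bystander, loose: green dish-soap bottle, 60 mm across, 190 mm tall. Origin: centre of its underside.
- spoon: Bystander, loose: spoon with a wooden handle, 200 mm long, lying flat along its own x. Origin: centre of its underside (handle's resting line).
- tin: Bystander, loose: red can, 70 mm across, 100 mm tall. Origin: centre of its underside.

How it is judged:
On the way, in this order (a step that is already met when the one before it is completed fails the run):
1. the size slide is at its coarse end stop (value of joint size_slide above 0.056 m), for 0.2 s.
2. the lid is seated in the collar (z of lid in the frame of socket between -0.003 and 0.003 m and horizontal distance between lid and socket below 0.005 m and angle between lid's own z axis and vertical below 0.08 rad), for 0.1 s.
At the end, for the whole second after the job is handed in: Slide within 4 mm of its coarse stop; lid seated (origin within 5 mm sideways and 3 mm in height of the socket point, tilt under 0.08 rad), switch ring between 0.36 and 0.68 rad (half-turn) and still (under 0.1 rad/s), fingers still holding the lid (over 1 N) (all of step 2 and value of joint size_slide above 0.056 m and value of joint pulse_ring between 0.36 and 0.68 rad and velocity of joint pulse_ring between -0.1 and 0.1 rad/s and contact force between the fingers and lid above 1 N); the arm keeps its last pose, push and grip.
It fails at once if the lid is turned into the lock (ring beyond 0.85 rad) (value of joint pulse_ring above 0.85 rad).
It fails at once if a bystander is moved by more than 30 mm (distance of any of cup, jar, mug, soap, spoon, tin from where it was at the start of the episode above 0.03 m).
It also fails if it takes over 59 s, if anything falls off the work surface, if the arm or the gripper's body presses on something with over 40 N, if the wrist force passes 120 N, or if a joint passes its speed limit or range.

## Working session

There is one attempt and no reset: what is moved stays moved. The work goes in short steps, Python scripts to look and compute and a shell command to move; the robot and the scene stay as the last step left them, time stands still between calls to the robot, and variables do not carry over. Pictures are saved under pics/ and viewed, at most 10 in all, crops included, and the job is handed in when it is done.

```bash
mkdir -p pics; cat > h.py <<'E'
import numpy as np, cv2
from station import bot
def cam(n):
    c=bot.read_camera(n); h=c["pixels"].shape[0]; f=h/2/np.tan(np.radians(c["fovy"])/2)
    d=c["depth"]; v,u=np.mgrid[:d.shape[0],:d.shape[1]]
    P=np.stack([(u-c["cx"])/f*d,(v-c["cy"])/f*d,d],-1); T=np.array(c["pose"])
    W=P@T[:3,:3].T+T[:3,3]; W[d==0]=np.nan
    return c["pixels"],W
def save(p,name): cv2.imwrite("pics/"+name,cv2.cvtColor(p,cv2.COLOR_RGB2BGR))
E
python3 - <<'E'
from h import *
for n in("top","side"):
    p,W=cam(n); save(p,n+"0.png"); np.savez(n+"0.npz",p=p,W=W)
o=bot.get_obs(); print({k:np.round(v,3) for k,v in o.items()})
E
```

```text
{'t': np.float64(0.1), 'q': array([-1.436,  0.478,  0.022,  1.556, -0.012,  1.109, -0.083]), 'joint_vel': array([-0.001, -0.   ,  0.001, -0.004, -0.   , -0.001, -0.001]), 'joint_torque': array([ 4.0000e-03, -5.9776e+01,  1.6140e+00, -2.8196e+01,  1.3000e-02,
        5.0000e-03, -0.0000e+00]), 'eef_pos': array([0.162, 0.655, 0.23 ]), 'tool_rot': array([-0.   ,  0.121,  0.993, -0.001]), 'contact_force': array([-0.404,  0.098,  0.114]), 'torque': array([-0.043,  0.005, -0.021]), 'grasp_force': np.float64(0.0), 'gripper_width': np.float64(0.998)}
```

View pics/top0.png

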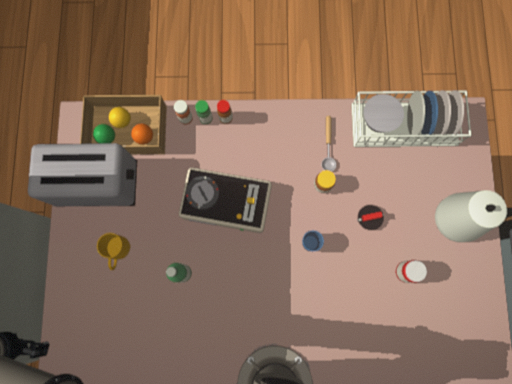

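View pics/side0.png

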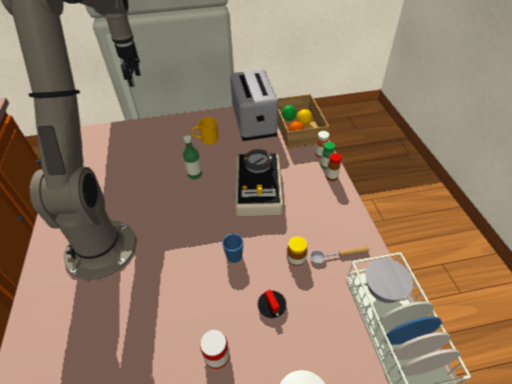

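Top view: grinder at about (225,200) with the collar at (203,192), yellow grip at (250,200) and the big dot at (239,216). The lid is at (371,217), with its bar nearly along image x. The cup is at (312,241) and the jar at (326,181).

```bash
cat > m.py <<'E'
from h import *
def blob(W,m): 
    q=W[m]; return q[~np.isnan(q[:,0])]
for n in("top","side"):
    z=np.load(n+"0.npz");p=z["p"];W=z["W"]; hsv=cv2.cvtColor(p,cv2.COLOR_RGB2HSV)
    x,y,h=W[...,0],W[...,1],W[...,2]
    g=(x>.4)&(x<.95)&(y>-.05)&(y<.4)
    if n=="top": print("extent deck",[np.round((np.nanmin(a[g&(h>.06)&(h<.13)]),np.nanmax(a[g&(h>.06)&(h<.13)])),3) for a in(x,y)])
    q=blob(W,g&(h>.06)&(h<.085)); r=cv2.minAreaRect(q[:,:2].astype(np.float32)*1000); print(n,"deck",r, np.median(q[:,2]))
    q=blob(W,g&(h>.095)&(h<.115)&(hsv[...,1]<90)); c,rr=cv2.minEnclosingCircle(q[:,:2].astype(np.float32)*1000);print(n,"rim",len(q),c,rr,q[:,:2].mean(0),np.median(q[:,2]))
    Y=(hsv[...,0]>15)&(hsv[...,0]<35)&(hsv[...,1]>140)&(hsv[...,2]>110)&g
    k,l,s,_=cv2.connectedComponentsWithStats(Y.astype(np.uint8))
    for i in range(1,k):
        q=blob(W,l==i); 
        if len(q)>2: print(n,"yel",len(q),np.round(np.median(q,0),4),"max z",np.round(q[:,2].max(),4), "top mean",np.round(q[q[:,2]>q[:,2].max()-.004].mean(0),4))
    R=((hsv[...,0]<8)|(hsv[...,0]>172))&(hsv[...,1]>150)&(hsv[...,2]>80)&(h>.03)&(h<.07)&(x>.3)&(x<.9)&(y>-.5)&(y<0)
    k,l,s,_=cv2.connectedComponentsWithStats(R.astype(np.uint8))
    for i in range(1,k):
        q=blob(W,l==i)
        if len(q)>8:
            t=q[q[:,2]>.042]; r=cv2.minAreaRect((t[:,:2]*1000).astype(np.float32)); print(n,"red",len(q),np.round(np.median(t,0),4),r,q[:,2].max())
E
python3 m.py
python3 - <<'E'
from h import *
a=np.load("top0.npz")["p"];b=np.load("side0.npz")["p"]
k=cv2.INTER_CUBIC
A=cv2.resize(a[160:240,170:280],(550,400)[:2],interpolation=k);B=cv2.resize(b[140:220,225:290],None,fx=5,fy=5,interpolation=k)[:400,:250]
save(np.hstack([A,B]),"crop.png")
E
```

```text
extent deck [array([0.474, 0.93 ]), array([0.006, 0.4  ])]
top deck ((701.7427368164062, 215.28341674804688), (439.07159423828125, 392.95428466796875), 80.22956085205078) 0.07415458671944719
top rim 566 (734.439453125, 198.9464111328125) 198.4468536376953 [0.6688578  0.24343412] 0.10535992190834398
top yel 3 [0.6164 0.0937 0.0728] max z 0.0758 top mean [0.6161 0.092  0.0743]
top yel 37 [0.5639 0.0709 0.1055] max z 0.1107 top mean [0.5647 0.0719 0.1082]
top yel 18 [0.5181 0.1095 0.0757] max z 0.0794 top mean [0.5199 0.1102 0.0772]
top red 115 [ 0.5221 -0.3187  0.0486] ((521.79638671875, -319.4404602050781), (16.84803581237793, 60.05764389038086), 11.955182075500488) 0.0575048922549648
side deck ((706.6205444335938, 207.2989959716797), (556.1287841796875, 313.523193359375), 23.23260498046875) 0.07303223300476336
side rim 313 (722.3865966796875, 251.666015625) 184.34580993652344 [0.6640558  0.23585661] 0.10264072453387663
side yel 54 [0.8897 0.3695 0.086 ] max z 0.0913 top mean [0.8872 0.3705 0.0888]
side yel 120 [0.8059 0.368  0.0609] max z 0.0915 top mean [0.7557 0.3776 0.0897]
side yel 5 [0.7948 0.3672 0.0854] max z 0.0869 top mean [0.7955 0.3675 0.0852]
side yel 44 [0.5661 0.0608 0.1026] max z 0.1072 top mean [0.5683 0.0664 0.105 ]
side yel 8 [0.52   0.1095 0.0733] max z 0.0756 top mean [0.5196 0.1082 0.0736]
side red 150 [ 0.5229 -0.3274  0.0479] ((523.0109252929688, -326.69024658203125), (17.34014129638672, 58.71846389770508), 12.114358901977539) 0.05335199891213549
```

View pics/crop.png

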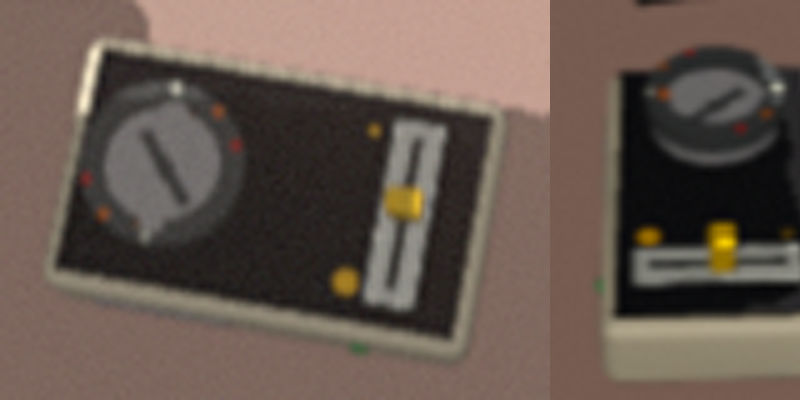

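The crop shows the slots' white dots at (177,88) and (145,235), and the track direction is tilted about 11°. I'll refine the collar and deck next.

```bash
cat > m2.py <<'E'
from h import *
def dec(t): return np.array(t)
for n,(r0,r1,c0,c1) in (("top",(160,240,170,280)),("side",(140,220,230,290))):
    z=np.load(n+"0.npz");p=z["p"];W=z["W"];s=np.zeros(p.shape[:2],bool);s[r0:r1,c0:c1]=1
    hsv=cv2.cvtColor(p,cv2.COLOR_RGB2HSV);h=W[...,2]
    m=s&(h>.065)&(h<.12)
    q=W[m]; r=cv2.minAreaRect((q[:,:2]*1000).astype(np.float32)); print(n,"deck",np.round(r[0],1),np.round(r[1],1),r[2],len(q))
    from scipy.optimize import least_squares
    m=s&(h>.097)&(h<.112)&(hsv[...,1]<100); k,l,st,_=cv2.connectedComponentsWithStats(m.astype(np.uint8)); i=1+st[1:,4].argmax()
    q=W[l==i]*1000; c,rr=cv2.minEnclosingCircle(q[:,:2].astype(np.float32)); print(n,"rim",len(q),c,rr,q[:,:2].mean(0),np.median(q[:,2]))
    c=np.array(c)
    for nm,lo,hi in (("white",None,None),("red",0,6),("or",7,14)):
        R=np.hypot(W[...,0]*1000-c[0],W[...,1]*1000-c[1]); ring=s&(R<56)&(R>40)&(h>.095)
        mm=ring&((p.min(-1)>135) if lo is None else (((hsv[...,0]<=hi)&(hsv[...,0]>=lo))&(hsv[...,1]>110)))
        k,l,st,cen=cv2.connectedComponentsWithStats(mm.astype(np.uint8))
        for i in range(1,k):
            d=np.nanmean(W[l==i],0)*1000; print("  ",nm,st[i,4],np.round(cen[i]),np.round(d,1),"ang",np.round(np.degrees(np.arctan2(d[1]-c[1],d[0]-c[0])),1))
    s2=np.zeros_like(s)
    if n=="top": s2[195:240,345:400]=1
    else: s2[280:330,245:300]=1
    m=s2&(h>.012)&(h<.026)&(p.max(-1)<90); q=W[m]*1000; c,rr=cv2.minEnclosingCircle(q[:,:2].astype(np.float32)); print(n,"lid plate",len(q),c,rr,np.median(q[:,2]))
E
python3 m2.py
```

```text
top deck [578.4 155.9] [274.5 166.7] 79.86992645263672 4049
top rim 403 (591.9395141601562, 224.9333038330078) 52.405738830566406 [591.53128667 224.71877791] 104.21977918227721
   white 2 [205. 178.] [638.5 216.3 102.1] ang -10.5
   red 4 [216. 188.] [601.5 178.8 106.3] ang -78.2
   red 5 [187. 195.] [580.7 272.6 106.5] ang 103.3
   or 5 [213. 182.] [623.7 189.1 104.3] ang -48.4
   or 5 [190. 202.] [558.8 261.3 107. ] ang 132.3
top lid plate 308 (520.7984008789062, -321.54241943359375) 41.66704559326172 18.93952456218495
side deck [580.4 147.5] [273.2 163.5] 79.21656799316406 2204
side rim 230 (596.4168701171875, 220.10574340820312) 56.22708511352539 [593.94927461 217.90023532] 102.41019767773295
   white 1 [270. 157.] [639.6 210.8 106.4] ang -12.2
   red 2 [252. 150.] [583.9 273.2  99.8] ang 103.3
   red 4 [262. 166.] [602.4 172.7 104.5] ang -82.8
   or 2 [248. 153.] [561.2 257.3 102.1] ang 133.4
   or 4 [247. 158.] [553.5 231.7 100.1] ang 164.8
   or 4 [268. 162.] [626.1 184.9 104. ] ang -49.9
side lid plate 418 (522.8824462890625, -326.60479736328125) 42.079689025878906 18.463799545403724
```

```bash
cat > go.py <<'E'
import sys,numpy as np
from station import bot
from scipy.spatial.transform import Rotation as R
# target x y z (m) toolx angle(deg)
x,y,z,a=map(float,sys.argv[1:5]); o=bot.get_obs(); w=o["tool_rot"]; r=R.from_quat([w[1],w[2],w[3],w[0]])
M=r.as_matrix(); d=M.T@(np.array([x,y,z])-o["eef_pos"])*100; c=np.degrees(np.arctan2(M[1,0],M[0,0]))
s=-((a-c+180)%360-180)
print("row",np.round(d,2),"spin",round(np.radians(s),3),"rows",np.ceil(max(np.linalg.norm(d)/4.17,abs(s)/7.16)),"t",round(o["t"],2),"ang",round(c,1),"F",np.round(o["contact_force"],2),"tilt",np.round(M[:,2],3))
E
python3 go.py 0.564 0.069 0.33 169.4; python3 go.py 0.564 0.069 0.2 169.4
```

```text
row [-53.09 -47.21  -9.88] spin -0.058 rows 18.0 t 0.1 ang 166.1 F [-0.4   0.1   0.11] tilt [-0.    -0.002 -1.   ]
row [-53.08 -47.19   3.12] spin -0.058 rows 18.0 t 0.1 ang 166.1 F [-0.4   0.1   0.11] tilt [-0.    -0.002 -1.   ]
```

```bash
python3 -m jog '[[0,0,-6,0],[0,0,-10,0],[-53.1,-47.2,-9.9,-0.058],[-53.1,-47.2,-9.9,-0.058],[-53.1,-47.2,-9.9,-0.058],[-53.1,-47.2,-9.9,-0.058],[-53.1,-47.2,-9.9,-0.058],[-53.1,-47.2,-9.9,-0.058],[-53.1,-47.2,-9.9,-0.058],[-53.1,-47.2,-9.9,-0.058],[-53.1,-47.2,-9.9,-0.058],[-53.1,-47.2,-9.9,-0.058],[-53.1,-47.2,-9.9,-0.058],[-53.1,-47.2,-9.9,-0.058],[-53.1,-47.2,-9.9,-0.058],[-53.1,-47.2,-9.9,-0.058],[-53.1,-47.2,-9.9,-0.058],[-53.1,-47.2,-9.9,-0.058],[-53.1,-47.2,-9.9,-0.058],[-53.1,-47.2,-9.9,-0.058]]'; python3 go.py 0.564 0.069 0.13 169.4
```

```text
t: 1.77
eef_pos: [0.5671, 0.0604, 0.3305]
tool_rot: [0.001, 0.098, 0.995, -0.002]
contact_force: [0.1, -1.4, 0.2]
gripper_width: 1.001
grasp_force: 0.0
row [ 0.53  0.86 20.04] spin -0.011 rows 5.0 t 1.77 ang 168.8 F [ 0.05 -1.4   0.23] tilt [ 0.002 -0.004 -1.   ]
```

```bash
python3 -m jog '[[0,0,4,0],[0,0,8,0],[0,0,12,0],[0,0,16,0],[0,0,20,0],[0,0,20,0],[0,0,20,0],[0,0,20,0]]' ; python3 go.py 0.564 0.069 0.083 169.4
```

```text
t: 2.43
eef_pos: [0.5655, 0.0695, 0.1322]
tool_rot: [0.001, 0.092, 0.996, 0.0]
contact_force: [0.2, 0.3, 0.6]
gripper_width: 1.002
grasp_force: 0.0
row [ 0.15 -0.08  4.92] spin -0.0 rows 2.0 t 2.43 ang 169.4 F [0.24 0.27 0.64] tilt [ 0.002  0.    -1.   ]
```

```bash
python3 -m jog '[[0.1,0,2.5,0],[0.1,0,4.8,0],[0.1,0,4.8,0],[0.1,0,4.8,0]]' -1 20; python3 -m jog '[[0,0,0,0],[0,0,0,0],[0,0,0,0],[0,0,0,0],[0,0,0,0],[0,0,0,0],[0,0,0,0],[0,0,0,0],[0,0,0,0],[0,0,0,0]]' 1 20; python3 go.py 0.564 0.069 0.083 169.4
```

```text
t: 2.77
eef_pos: [0.5642, 0.0698, 0.0842]
tool_rot: [0.001, 0.092, 0.996, 0.0]
contact_force: [1.0, 0.1, 0.6]
gripper_width: 1.001
grasp_force: 0.0
t: 3.6
eef_pos: [0.5643, 0.0714, 0.0834]
tool_rot: [0.001, 0.092, 0.996, 0.001]
contact_force: [-0.5, 4.0, 5.7]
gripper_width: 0.275
grasp_force: 26.4
row [-0.01 -0.24  0.04] spin 0.001 rows 1.0 t 3.6 ang 169.5 F [-0.54  4.    5.68] tilt [ 0.002  0.002 -1.   ]
```

```bash
python3 -m jog '[[0.8,0.15,-0.1,0],[1.6,0.15,-0.1,0],[2.4,0.15,-0.1,0],[3.0,0.15,-0.1,0],[3.4,0.15,-0.1,0],[3.4,0.15,-0.1,0],[3.4,0.15,-0.1,0]]'; python3 go.py 0.564 0.071 0.083 169.4
```

```text
t: 4.18
eef_pos: [0.5313, 0.0776, 0.0835]
tool_rot: [0.002, 0.092, 0.996, 0.0]
contact_force: [6.6, 2.4, -7.0]
gripper_width: 0.277
grasp_force: 24.8
row [-3.34 -0.05  0.06] spin 0.0 rows 1.0 t 4.18 ang 169.4 F [ 6.57  2.43 -6.95] tilt [ 0.003  0.    -1.   ]
```

```bash
python3 -m jog '[[0.3,0,0,0],[0.5,0,0,0],[0.5,0,0,0],[0.5,0,0,0]]'; python3 go.py 0.564 0.071 0.083 169.4
```

```text
t: 4.52
eef_pos: [0.5306, 0.0777, 0.0838]
tool_rot: [0.006, 0.093, 0.996, 0.0]
contact_force: [19.5, -0.1, -20.0]
gripper_width: 0.272
grasp_force: 22.7
row [-3.4  -0.04  0.12] spin -0.001 rows 1.0 t 4.52 ang 169.4 F [ 19.51  -0.15 -20.  ] tilt [ 0.012 -0.001 -1.   ]
```

```bash
python3 -m jog '[[-0.3,0,0,0],[-0.3,0,0,0],[-0.3,0,0,0]]'; python3 -m jog '[[0,0,0,0],[0,0,0,0],[0,0,0,0],[0,0,0,0],[0,0,0,0],[0,0,-3,0],[0,0,-7,0],[0,0,-11,0],[0,0,-13,0],[0,0,-13,0]]' -1 20; python3 go.py 0.521 -0.320 0.18 102
```

```text
t: 4.77
eef_pos: [0.5308, 0.0777, 0.0837]
tool_rot: [0.003, 0.092, 0.996, 0.0]
contact_force: [10.4, 1.0, -7.8]
gripper_width: 0.273
grasp_force: 24.2
t: 5.6
eef_pos: [0.5309, 0.0779, 0.2183]
tool_rot: [0.004, 0.092, 0.996, 0.002]
contact_force: [0.0, -0.4, 0.4]
gripper_width: 0.998
grasp_force: 0.0
row [ -6.32 -39.31   3.7 ] spin 1.176 rows 10.0 t 5.6 ang 169.4 F [ 0.02 -0.35  0.37] tilt [ 0.008  0.003 -1.   ]
```

```bash
python3 -m jog '[[-6.3,-39.3,3.7,1.176],[-6.3,-39.3,3.7,1.176],[-6.3,-39.3,3.7,1.176],[-6.3,-39.3,3.7,1.176],[-6.3,-39.3,3.7,1.176],[-6.3,-39.3,3.7,1.176],[-6.3,-39.3,3.7,1.176],[-6.3,-39.3,3.7,1.176],[-6.3,-39.3,3.7,1.176],[-6.3,-39.3,3.7,1.176],[-6.3,-39.3,3.7,1.176],[-6.3,-39.3,3.7,1.176],[-6.3,-39.3,3.7,1.176],[-6.3,-39.3,3.7,1.176]]'
python3 - <<'E'
from h import *
p,W=cam("top");q,V=cam("side")
k=cv2.INTER_CUBIC
save(np.hstack([cv2.resize(p[150:250,170:420],None,fx=2,fy=2,interpolation=k),cv2.resize(q[140:340,210:360],(150,200))]),"c2.png")
hsv=cv2.cvtColor(p,cv2.COLOR_RGB2HSV);x,y,h=np.moveaxis(W,-1,0)
m=(hsv[...,0]>15)&(hsv[...,0]<35)&(hsv[...,1]>140)&(hsv[...,2]>110)&(h>.1)&(h<.115)&(abs(y-.07)<.05)
print(np.round(np.nanmean(W[m],0),4),m.sum())
E
python3 go.py 0.521 -0.320 0.07 102
```

```text
t: 6.77
eef_pos: [0.5182, -0.3182, 0.1757]
tool_rot: [-0.001, 0.628, 0.778, 0.0]
contact_force: [0.0, 0.3, 0.6]
gripper_width: 0.999
grasp_force: 0.0
[0.5319 0.079  0.1069] 33
row [-0.22  0.22 10.61] spin 0.003 rows 3.0 t 6.87 ang 102.2 F [-0.25  0.25  0.23] tilt [ 0.     0.001 -1.   ]
```

View pics/c2.png

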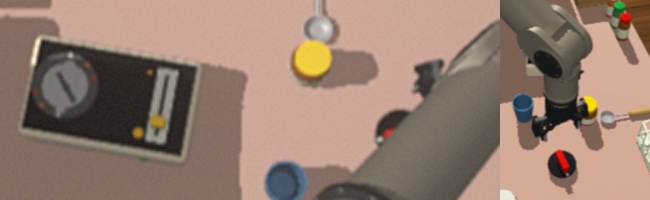

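The slide grip is at the big dot (crop (158,122)) and the gripper is above the lid. I'll descend and grip.

```bash
python3 -m jog '[[-0.2,0.2,3,0],[-0.2,0.2,6,0],[-0.2,0.2,9,0],[-0.2,0.2,12,0],[-0.2,0.2,14,0],[-0.2,0.2,15.1,0],[-0.2,0.2,15.1,0],[-0.2,0.2,15.1,0],[-0.2,0.2,15.1,0]]' -1 60; python3 go.py 0.521 -0.320 0.025 102; python3 -m jog '[[0,0,0,0],[0,0,0,0],[0,0,0,0],[0,0,0,0],[0,0,0,0],[0,0,0,0],[0,0,0,0],[0,0,0,0],[0,0,0,0],[0,0,0,0],[0,0,0,0]]' 1 60;python3 go.py 0.521 -0.320 0.025 102
```

```text
t: 7.62
eef_pos: [0.5212, -0.3222, 0.0268]
tool_rot: [0.001, 0.629, 0.777, 0.0]
contact_force: [0.1, 0.5, -0.0]
gripper_width: 1.005
grasp_force: 0.0
row [0.23 0.02 0.18] spin 0.001 rows 1.0 t 7.62 ang 102.1 F [ 0.07  0.52 -0.  ] tilt [ 0.002 -0.001 -1.   ]
t: 8.53
eef_pos: [0.5206, -0.322, 0.0257]
tool_rot: [0.0, 0.629, 0.777, 0.0]
contact_force: [-0.0, 0.5, 5.4]
gripper_width: 0.198
grasp_force: 59.7
row [0.19 0.08 0.07] spin 0.001 rows 1.0 t 8.53 ang 102.0 F [-0.    0.52  5.44] tilt [ 0.001 -0.    -1.   ]
```

```bash
python3 -m jog '[[0,0,-2,0],[0,0,-5,0],[0,0,-9,0],[0,0,-13,0],[0,0,-16,0],[0,0,-18,0],[0,0,-18,0],[0,0,-18,0]]'; python3 go.py 0.5935 0.2241 0.20 169.4
```

```text
t: 9.2
eef_pos: [0.5203, -0.3216, 0.2054]
tool_rot: [0.0, 0.629, 0.777, 0.0]
contact_force: [-0.5, 0.4, -2.4]
gripper_width: 0.2
grasp_force: 59.0
row [51.84 18.55  0.56] spin -1.176 rows 14.0 t 9.2 ang 102.0 F [-0.46  0.35 -2.35] tilt [ 0.001  0.    -1.   ]
```

```bash
python3 -m jog '[[3,1,0,-0.08],[6,2.1,0,-0.16],[9.5,3.4,0,-0.25],[13,4.7,0,-0.33],[16.5,5.9,0,-0.41],[20,7.2,0,-0.49],[23.5,8.4,0,-0.57],[27,9.7,0,-0.65],[30.5,10.9,0,-0.73],[34,12.2,0,-0.81],[37.5,13.4,0,-0.89],[41,14.7,0,-0.97],[44.5,15.9,0,-1.05],[48,17.2,0,-1.12],[50.5,18.1,0,-1.176],[51.8,18.55,0,-1.176],[51.8,18.55,0,-1.176],[51.8,18.55,0,-1.176],[51.8,18.55,0,-1.176],[51.8,18.55,0,-1.176]]'; python3 go.py 0.5935 0.2241 0.15 169.4
cat > look.py <<'E'
import sys
from h import *
p,W=cam("side"); x,y,h=np.moveaxis(W,-1,0); o=bot.get_obs(); e=o["eef_pos"]
hsv=cv2.cvtColor(p,cv2.COLOR_RGB2HSV)
s=(np.hypot(x-e[0],y-e[1])<.07)
R=s&((hsv[...,0]<8)|(hsv[...,0]>172))&(hsv[...,1]>150)&(hsv[...,2]>70)&(h>e[2]-.02)
q=W[R]; print("red",R.sum(),np.round(np.nanmean(q,0)-e,4))
save(cv2.resize(p[90:190,210:310],None,fx=5,fy=5,interpolation=cv2.INTER_CUBIC),sys.argv[1])
m=s&(h>e[2]-.03)&(h<e[2]+.005)&(p.max(-1)<80)
q=(W[m]-e)*1000; print("plate",len(q),cv2.minEnclosingCircle(q[:,:2].astype(np.float32)),np.median(q[:,2]))
E
python3 look.py c3.png
```

```text
t: 10.87
eef_pos: [0.5936, 0.2207, 0.2048]
tool_rot: [-0.0, 0.094, 0.996, -0.001]
contact_force: [0.2, -0.9, -2.1]
gripper_width: 0.196
grasp_force: 58.9
row [0.07 0.34 5.48] spin -0.004 rows 2.0 t 10.87 ang 169.2 F [ 0.21 -0.9  -2.11] tilt [-0.001 -0.001 -1.   ]
red 94 [ 0.0022 -0.0096  0.0124]
plate 166 ((1.3164242506027222, -4.126831531524658), 44.34734344482422) -8.222102089594285
```

View pics/c3.png

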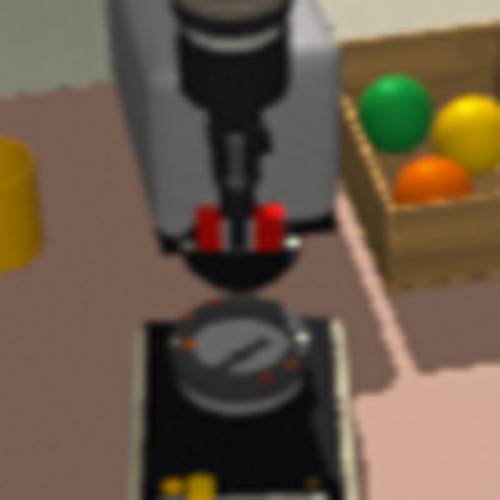

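In the crop the lid sits upright over the collar (plate centre column ≈240, collar centre ≈238), with the pointers along the slots' line.

```bash
python3 -m jog '[[0.1,0.2,2,0],[0.1,0.2,4,0],[0.1,0.2,6,0],[0.1,0.2,6.8,0],[0.1,0.2,6.8,0],[0.1,0.2,6.8,0],[0.1,0.2,6.8,0]]'; python3 go.py 0.5925 0.2243 0.117 169.4
```

```text
t: 11.5
eef_pos: [0.5941, 0.2255, 0.1387]
tool_rot: [0.001, 0.093, 0.996, 0.0]
contact_force: [0.2, 0.2, -0.7]
gripper_width: 0.197
grasp_force: 58.9
row [ 0.13 -0.15  2.17] spin -0.001 rows 1.0 t 11.5 ang 169.4 F [ 0.15  0.17 -0.7 ] tilt [ 0.002  0.001 -1.   ]
```

```bash
python3 -m jog '[[0.13,-0.12,0.4,0],[0.13,-0.12,0.7,0],[0.13,-0.12,1.0,0],[0.13,-0.12,1.2,0],[0.13,-0.12,1.2,0],[0.13,-0.12,1.2,0],[0.13,-0.12,1.2,0]]'; python3 go.py 0.5925 0.2243 0.117 169.4
```

```text
t: 12.08
eef_pos: [0.5916, 0.2248, 0.1254]
tool_rot: [0.0, 0.092, 0.996, 0.0]
contact_force: [-0.1, 0.6, -2.6]
gripper_width: 0.198
grasp_force: 58.9
row [-0.1  -0.04  0.84] spin 0.0 rows 1.0 t 12.08 ang 169.4 F [-0.06  0.58 -2.58] tilt [ 0.  0. -1.]
```

```bash
python3 -m jog '[[-0.05,0,0.3,0],[-0.05,0,0.6,0],[-0.05,0,0.8,0],[-0.05,0,0.9,0],[-0.05,0,0.9,0],[-0.05,0,0.9,0],[-0.05,0,0.9,0]]'; python3 go.py 0.5925 0.2243 0.117 169.4
```

```text
t: 12.67
eef_pos: [0.592, 0.2246, 0.1167]
tool_rot: [-0.0, 0.092, 0.996, 0.0]
contact_force: [-3.3, -1.3, 5.9]
gripper_width: 0.196
grasp_force: 59.8
row [-0.06 -0.02 -0.03] spin 0.0 rows 1.0 t 12.67 ang 169.4 F [-3.27 -1.29  5.86] tilt [-0.  0. -1.]
```

```bash
python3 -m jog '[[-0.05,-0.05,-0.02,0],[-0.05,-0.05,-0.02,0],[-0.05,-0.05,-0.02,0.06],[-0.05,-0.05,-0.02,0.12],[-0.05,-0.05,-0.02,0.18],[-0.05,-0.05,-0.02,0.24],[-0.05,-0.05,-0.02,0.3],[-0.05,-0.05,-0.02,0.3],[-0.05,-0.05,-0.02,0.3]]'; python3 go.py 0.5925 0.2243 0.117 132.4; python3 -c "
from station import bot;print(bot.get_obs()['torque'])"
```

```text
t: 13.42
eef_pos: [0.593, 0.224, 0.1167]
tool_rot: [0.001, 0.239, 0.971, 0.0]
contact_force: [0.9, -0.9, 3.6]
gripper_width: 0.195
grasp_force: 59.7
row [ 0.06  0.   -0.03] spin 0.347 rows 3.0 t 13.42 ang 152.3 F [ 0.87 -0.93  3.62] tilt [ 0.001 -0.    -1.   ]
[-0.04191844  0.07896178 -0.04716581]
```

```bash
python3 -m jog '[[0,0,0,0.06],[0,0,0,0.12],[0,0,0,0.18],[0,0,0,0.24],[0,0,0,0.29],[0,0,0,0.33],[0,0,0,0.345],[0,0,0,0.345],[0,0,0,0.345],[0,0,0,0.345]]'; python3 go.py 0.5925 0.2243 0.117 132.4; python3 look.py c4.png; python3 -c "
from station import bot;o=bot.get_obs();print(o['torque'],o['joint_vel'],o['grasp_force'])
from h import *
p,W=cam('top');save(cv2.resize(p[160:240,170:280],None,fx=5,fy=5,interpolation=cv2.INTER_CUBIC),'c5.png')"
```

```text
t: 14.25
eef_pos: [0.593, 0.224, 0.1167]
tool_rot: [0.001, 0.403, 0.915, 0.0]
contact_force: [0.9, 0.3, 3.4]
gripper_width: 0.201
grasp_force: 59.7
row [ 0.06 -0.02 -0.03] spin 0.002 rows 1.0 t 14.25 ang 132.5 F [0.95 0.28 3.37] tilt [ 0.001  0.    -1.   ]
red 73 [ 0.009  -0.0188  0.011 ]
plate 329 ((0.10363562405109406, -5.021507740020752), 54.71501541137695) -11.267235867012976
[-0.11171848 -0.39959718  0.08049373] [-0.00128931 -0.00119087  0.00152751  0.00116217 -0.00290875 -0.00063468
 -0.00340199] 59.69749867916107
```

View pics/c4.png

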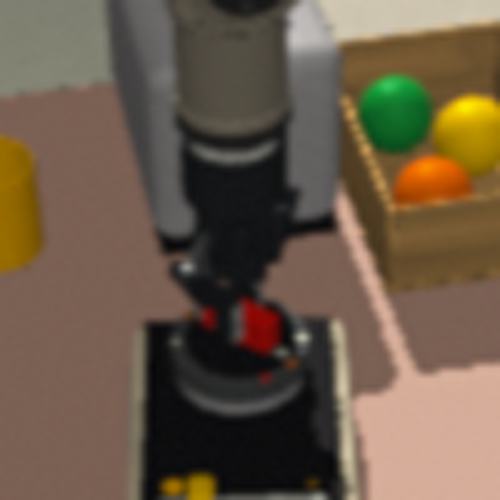

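The lid lies flat on the rim and its bar points at the orange dot (about (292,363)). The moment of 0.08 N m matches the spring at half-turn, and the slide is still at the big dot. Handing in.

```bash
python3 -c "
from station import bot;print(bot.hand_in())"
```

```text
the job is handed in; nothing more can be done
None
```

I handed the job in at about 14 s with the slide at its coarse stop and the lid seated, gripped and held at the half-turn orange dots; the hand-in returned no verdict.

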